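# Check the coating gap with a gauge blade

## Robot

A 6-joint arm with a two-finger parallel gripper is mounted at the origin on the work surface. World frame = base frame: x ahead of the robot, y to its left, z up, the work surface at z = 0. Lengths are in mm, angles in degrees, forces in N, time in s.
With the tool pointing down it reaches from about 300 to 850 mm from the base axis. Payload 4.2 kg.
Tool frame: the origin (TCP) lies at the very end of the fingers, on their centre line; the grasp point (between the pads) lies 19 mm behind it; x points along the fingers, y is the direction in which the jaws open and shut, and the axes are right-handed (so a half turn about x gives the same grasp; the last joint's range is limited). The gripper opens to 91 mm and grips with 3 to 60 N. Pads are 32 mm wide; open, the fingers measure 118 mm over their backs; the gripper's body (76 mm by 178 mm) begins 60 mm behind the grasp point.
Start: joints at [-74.37, 18.312, 89.639, -0, 72.044, -1.146], TCP at [165.968, -550.543, 213.976] pointing down, gripper open.
Joint ranges: [-177.97, 177.97], [-48.28, 115.42], [12.27, 149.76], [-77.06, 257.06], [2.81, 150.46], [-146.56, 146.56]. Speed limits (degrees/s): [147.25, 147.25, 180, 180, 180, 180].

## Interface

Orientations are given as [roll, pitch, yaw] about the fixed x, y, z axes, in that order (R = Rz(yaw) Ry(pitch) Rx(roll)).
In Python, from workcell import sensors, grab_frame, job_done, finder gives the robot as it stands.
- The arm moves only by the tool play_rows, never from a script. Its argument "motion" is a list of rows, each a list of 5 numbers: the shift along the world's x, y, z in m, then the turn about the world's z in rad, then the opening, from 0 (shut) to 1 (fully open). In form: [[tx, ty, tz, roll, fingers], ...]. A call has exactly 8 rows; each row is the pose to reach, as a shift and turn from the pose commanded when the call began; what a row does not reach only later rows make up. A row lasts 1/12 s, in which the tool goes at most 41.7 mm and 7.16 degrees, less where a joint would pass 70% of its speed; a pose out of reach is approached as far as the arm can. A call with a gripper value outside its range is refused whole. The fingers move at their own pace and stop on an object; "squeeze" is the grip in N (left out, the last holds). Time passes only in rows, so rows that repeat a pose let the fingers close, or fill a call up. It gives the time, the measured TCP pose, the force and the opening at its end, in the units of the state.
- sensors.state(): the state, without advancing time (a new reading comes with each control period).
- grab_frame(name): name is "side" or "top" or "wrist"; returns a dict with "img" (420x560x3 uint8, blue, green, red), "fx", "fy", "cx", "cy" (pixels), "rvec" (rotation vector, rad) and "tvec" (3), from world to camera coordinates, as OpenCV has them; the wrist camera has in their place "tool_from_camera" (4x4, takes a point from camera to tool coordinates, whose origin is the TCP and whose axes are the tool frame's). Camera axes: x right, y down, z forward; pixel columns grow to the right and rows downward; lengths in mm; the calibration is good to about 2 mm. A picture is of the moment at which its call begins: read the wrist's pose just before it. There is no depth.
- job_done(): hands the job in, once; it reports no verdict.
Trained networks look in a picture, given as the dict that the camera call returned (one of the last four; its "shot" number tells which), for a name from the list of things; names that differ only in an ending like _2 or _b are one class to them, and where a whole thing is asked for, a point or a joint stands for the part that bears it (a point fixed in the world has none). Each returns a list of dicts, best first, with "conf" (0 to 1); they miss things now and then, are a little off and sometimes report something else, mostly with a low value. They report only what shows in the picture. A call takes as long as a camera call. They do not tell look-alikes from the thing itself.
- finder.spot_in(picture, label): "point" ([column, row] in pixels, amid what is visible of it).
- finder.spot_point(picture, label): "point" ([column, row] in pixels: a listed point, or the origin of a listed thing).
The state is a dict: "time_s": time; "qpos": joint angles; "qvel": joint speeds; "effort": joint torques, N m; "ee_pos": TCP position; "ee_rot": TCP orientation; "force": force on the tool from outside, world axes, zero at the start; "torque": the same for the moment, N m; "gripper_width": finger opening in mm.
Only numpy, scipy, OpenCV 4.12 (cv2) and the standard library are available. Lean on these libraries where they do the work, as an engineer would, in place of code of your own. Each camera call takes 0.05 s, during which the arm holds its last target.

## Task

Press the red spring plunger on the coating head all the way down to its stop, so that the upper plate comes down to its working height, and let it spring back. Then take the gauge blade by its blue grip and slide it tip first, from the sloped mouth that faces the robot, into the gap between the lower plate and the sprung shoe under the upper plate, level, until it drags snugly between them with the red band on the blade at the edge of the mouth. Finish while still holding the blade there by its grip, and leave the beaker, bottle and jar alone.

Things in the scene. Friction and masses are not known exactly. Their poses are not given: they have to be found in the camera images.
- coater: Coating head, fixed: cream base 120 mm wide, 36 mm high; on it a steel lower plate 56 mm wide and an aluminium upper plate 70 mm wide on two posts at the back (108 mm high), with a sprung steel shoe 56 mm wide under it. Its front faces the robot; base and plates end at about the same front line. Origin under the plates' centre; x points away from the mouth to the back, level.
- mouth (a point): Mouth of the gap between lower plate and shoe: middle of their front edge, 48 mm above the bench, at the middle height of the gap once the upper plate is fully down. x (level) points into the gap, the way the blade goes in; z up. First 12 mm: 20 degree lead-in slopes above and below (mouth 9 mm high with the plate down); then flat and parallel for 60 mm, empty gap 0.5 mm.
- plunger_top (a point): Centre of the top of the red plunger head, 32 mm across, 10 mm thick, above the middle of the upper plate, 42 mm behind the mouth, 106 to 111 mm above the bench at the start. Pressed down, it compresses its spring and drives the plate down: 13 to 18 mm in all to the stop, about 7 N, 12 N at the stop. Let go, the head rises 8 mm and the plate stays.
- plunger (a joint): How far the plunger head is pressed into its housing on the upper plate, m: 0 free, 0.008 at its stop.
- upper_plate (a joint): How far the upper plate has come down, m: 0 to 0.005 at the start, 0.010 at its working height (rigid stop). Friction keeps it wherever it is left: about 6 N pushes it down, 12 N up.
- lower_plate (a joint): How far the sprung lower plate has been pushed down, m: 0 free, 0.004 at most. It takes about 2.2 N to start it and 1 N per mm more.
- upper_shoe (a joint): How far the sprung shoe has been pushed up towards the upper plate, m: 0 free, 0.004 at most. It takes about 2.2 N to start it and 1 N per mm more. The blade held at mid-gap height pushes shoe and lower plate 1.75 mm each; held more than 1.7 mm too high or low it bears on one side only.
- gauge_grip (a point): Middle of the gauge blade's blue grip, an upright block 34 mm long (x), 14 mm thick (y), from 30 mm below to 26 mm above this point. x points along the blade to its tip, z up. The blade's underside is 34 mm below this point. At the start the blade lies flat, loose, on the rest, tip pointing roughly away from the robot. 80 to 130 g in all.
- gauge_tip (a point): Middle of the rounded tip of the steel blade, 105 mm in front of the grip point, at half the blade's thickness; axes as of the grip. The blade is 4 mm thick, 24 mm wide, and ends 18 mm behind the grip point. A red band round it covers 34 to 46 mm behind the tip.
- rest: Fixed white rest that the blade lies on, 140 x 60 x 20 mm, with rails 6 mm high beside the front part of the blade. Origin under its centre, x along the blade towards its tip (same direction as the blade's x); the grip stands about 45 mm behind its centre. Left or right of the coating head.
- beaker: Clear beaker, 72 mm across, 85 mm high, loose; origin under its centre. It stands on the side of the coating head away from the rest. Leave it alone.
- bottle: Amber bottle with black cap and green label, 72 mm across, 150 mm high, loose; origin under its centre. Leave it alone.
- jar: Small amber jar with white lid, 60 mm across, 70 mm high, loose; origin under its centre. Leave it alone.
Mind the look-alikes: they are no part of the job. Leave any brown look-alike of the rest alone. Leave any brown look-alike of the part that bears gauge_grip alone.

How it is judged (in metres and radians):
On the way, in this order (a step that is already met when the one before it is completed fails the run):
1. the plunger head is pressed to its stop and the upper plate is down at its working height (value of joint plunger above 0.0065 m and value of joint upper_plate above 0.0088 m), for 0.1 s.
2. the gauge blade is lifted off its rest by the grip, the plunger free again (height (world z) of gauge_tip above 0.035 m and contact force between the fingers and gauge above 2 N and contact force between gauge and rest below 0.05 N and value of joint plunger below 0.003 m), for 0.2 s.
At the end, for the whole second after the job is handed in: Blade gripped, still, between the plates: tip 29 to 51 mm past the mouth (band at its edge), within 14 mm of the middle line and 0.15 rad of its direction; shoe and lower plate each press it over 1 N, upper plate down over 8 mm, plunger free (under 3 mm) (x of gauge_tip in the frame of mouth between 0.029 and 0.051 m and y of gauge_tip in the frame of mouth between -0.014 and 0.014 m and angle between the x axis of gauge_tip and the x axis of mouth, either way round below 0.15 rad and value of joint upper_plate above 0.008 m and value of joint plunger below 0.003 m and contact force between gauge and upper_plate above 1 N and contact force between gauge and lower_plate above 1 N and contact force between the fingers and gauge above 2 N and linear speed of gauge below 0.01 m/s); the arm keeps its last pose, push and grip.
It fails at once if the beaker is knocked or moved (over 20 mm) or tipped (distance of beaker from where it was at the start of the episode above 0.02 m or angle between beaker's own z axis and vertical above 0.3 rad).
It fails at once if the bottle is knocked or moved (over 20 mm) or tipped (distance of bottle from where it was at the start of the episode above 0.02 m or angle between bottle's own z axis and vertical above 0.3 rad).
It fails at once if the jar is knocked or moved (over 20 mm) or tipped (distance of jar from where it was at the start of the episode above 0.02 m or angle between jar's own z axis and vertical above 0.3 rad).
It also fails if it takes over 48 s, if anything falls off the work surface, if the arm or the gripper's body presses on something with over 40 N, if the wrist force passes 120 N, or if a joint passes its speed limit or range.

## Working session

There is one attempt and no reset: what is moved stays moved. The work goes in short steps, Python scripts to look and compute and a tool call to move; the robot and the scene stay as the last step left them, time stands still between calls to the robot, and variables do not carry over. Pictures are saved under pics/ and viewed, and the job is handed in when it is done.

Besides the shell and the picture viewer there is one more tool, called in YAML: its name, and indented under it one key for each argument. play_rows: Moves the arm, as the interface text tells. Its arguments: {"type":"object","properties":{"motion":{"type":"array","items":{"type":"array","items":{"type":"number"}}},"squeeze":{"type":"number"}},"required":["motion"]}

```bash
ls; mkdir -p pics; python3 - <<'E'
from workcell import sensors, grab_frame, finder
import cv2
print(sensors.state())
for n in ["side","top","wrist"]:
    f=grab_frame(n); cv2.imwrite(f"pics/{n}0.png",f["img"])
    print(n,{k:v for k,v in f.items() if k!="img"})
    for l in ["coater","mouth","plunger_top","gauge_grip","gauge_tip","rest","beaker","bottle","jar"]:
        r=finder.spot_point(f,l)
        print(l,[( [round(float(q),1) for q in d["point"]],round(d["conf"],2)) for d in r[:3]])
print(sensors.state()["time_s"])
E
```

```text
pics
{'time_s': 0.0, 'qpos': array([-7.43704843e+01,  1.83511010e+01,  8.97066233e+01, -7.54097400e-04,
        7.20433626e+01, -1.14490822e+00]), 'qvel': array([-0.01669167,  0.01646966, -0.03145314, -0.02312809,  0.0262182 ,
        0.04313188]), 'effort': array([ 8.98221006e-04, -4.12456620e+01, -2.31969059e+01,  7.28236581e-02,
        4.56775795e-02, -1.57011682e-04]), 'ee_pos': array([ 165.81752588, -550.04331321,  213.12422268]), 'ee_rot': array([-90.73854693,  89.89891062, 106.0361101 ]), 'force': array([0.41341641, 0.06478657, 0.70551364]), 'torque': array([ 0.03869545, -0.02702827, -0.01591591]), 'gripper_width': 91.4578311722716}
side {'fx': 503.67008924338705, 'fy': 503.67008924338705, 'cx': 276.640358623779, 'cy': 212.8878382896599, 'rvec': array([ 0.98009419, -2.52232566,  1.01381161]), 'tvec': array([ 357.07062883,  287.71171421, 1170.40606545]), 'shot': 1}
coater [([241.4, 208.6], 0.82)]
mouth [([250.1, 204.7], 0.66)]
plunger_top [([236.5, 179.1], 0.58), ([308.2, 141.8], 0.35), ([190.3, 266.6], 0.16)]
gauge_grip [([260.4, 332.3], 0.89), ([241.5, 209.6], 0.61), ([225.5
[... 822 characters left out ...]
]
beaker [([368.0, 217.3], 0.92)]
bottle [([397.0, 157.0], 0.88)]
jar [([144.7, 162.5], 0.79), ([271.1, 185.4], 0.43)]
wrist {'fx': 334.6708005378409, 'fy': 334.6708005378409, 'cx': 280.06541130800434, 'cy': 211.42546548198325, 'tool_from_camera': array([[ 5.69582099e-04, -2.83701075e-01,  9.58912601e-01,
        -1.71983965e+02],
       [ 9.99999836e-01,  1.10086079e-04, -5.61417659e-04,
         1.57913251e+00],
       [ 5.37118652e-05,  9.58912764e-01,  2.83701091e-01,
        -8.21234781e+01],
       [ 0.00000000e+00,  0.00000000e+00,  0.00000000e+00,
         1.00000000e+00]]), 'shot': 3}
coater []
mouth []
plunger_top []
gauge_grip []
gauge_tip []
rest []
beaker []
bottle []
jar []
1.5
```

View pics/side0.png

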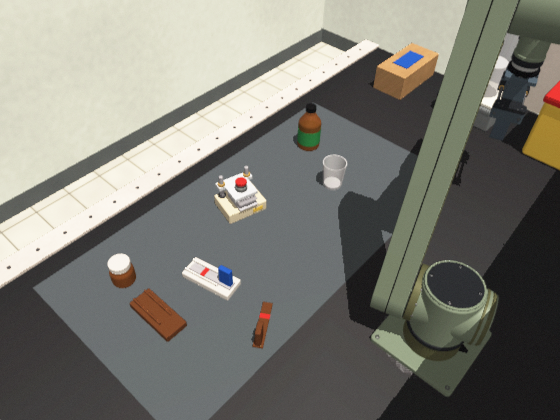

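View pics/top0.png

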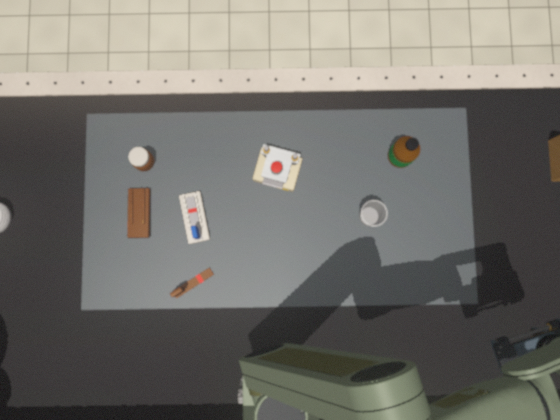

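View pics/wrist0.png

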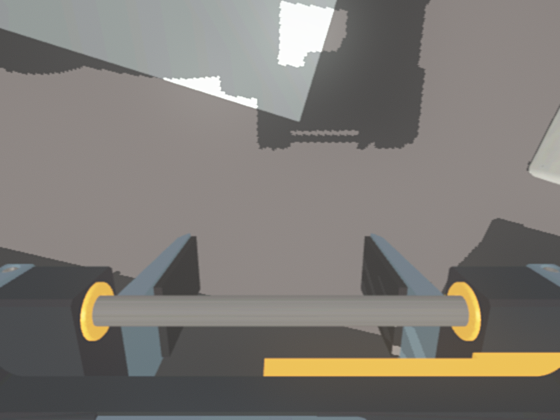

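```bash
cat > h.py <<'E'
import numpy as np, cv2
from scipy.optimize import least_squares
S=dict(f=503.67008924338705,cx=276.640358623779,cy=212.8878382896599,r=np.array([ 0.98009419, -2.52232566,  1.01381161]),t=np.array([ 357.07062883,  287.71171421, 1170.40606545]))
T=dict(f=524.4780443567417,cx=276.842185542643,cy=207.95159657861146,r=np.array([ 2.14115031, -2.17548461,  0.13031807]),t=np.array([   8.08752828,  511.83037386, 1424.92940002]))
def proj(c,P):
    K=np.array([[c['f'],0,c['cx']],[0,c['f'],c['cy']],[0,0,1]])
    return cv2.projectPoints(np.atleast_2d(np.float64(P)),c['r'],c['t'],K,None)[0][:,0]
def tri(s,t):
    g=lambda X:np.r_[proj(S,X)[0]-s,proj(T,X)[0]-t]
    r=least_squares(g,[450,0,50.]); return r.x, np.sqrt((r.fun**2).mean())
def onz(c,uv,z):
    R=cv2.Rodrigues(c['r'])[0]; C=-R.T@c['t']
    d=R.T@np.array([(uv[0]-c['cx'])/c['f'],(uv[1]-c['cy'])/c['f'],1]); return C+d*(z-C[2])/d[2]
E
python3 - <<'E'
from h import *
np.set_printoptions(precision=1,suppress=True)
for n,s,t,z in [("coater",(241.4,208.6),(275.6,171.8),0),("mouth",(250.1,204.7),(274.9,186.5),48),("plung",(236.5,179.1),(275.5,165.8),108),
 ("grip",(225.5,275.8),(193.5,231.3),54),("tip",(192,267.7),(187.1,196.1),22),("rest",(212.8,278),(192.3,215.9),0),("beaker",(330,183.7),(368,217.3),0),("bottle",(309.9,144.8),(397,157),0),("jar",(123.9,279.9),(144.7,162.5),0),("decoyblade",(260.4,332.3),(174.3,291),30)]:
    print(n,*tri(s,t),onz(S,s,z),onz(T,t,z))
E
```

```text
coater [620.2   0.7  -9.3] 0.4536028643959446 [612.    5.9   0. ] [619.9   1.8   0. ]
mouth [572.4   5.9  43.1] 0.6631065033337136 [571.2  10.7  48. ] [569.5   4.4  48. ]
plung [619.3   4.8 108.4] 1.364285772468551 [624.3   7.2 108. ] [615.3   1.7 108. ]
grip [447.1 226.5  50.5] 0.6080537154976325 [443.4 227.1  54. ] [448.8 227.5  54. ]
tip [548.9 249.9  14.6] 0.8095166737100252 [541.6 251.8  22. ] [550.5 250.9  22. ]
rest [491.4 234.6   9.2] 1.3381321127971697 [492.9 228.2   0. ] [496.9 239.7   0. ]
beaker [ 488.5 -256.    -3.4] 1.0014712914999362 [ 490.2 -250.5    0. ] [ 484.9 -257.5    0. ]
bottle [ 654.5 -348.2    2.1] 0.7826352148253197 [ 652.7 -352.3    0. ] [ 657.4 -347.     0. ]
jar [656.5 380.4  -8. ] 0.5312802424369656 [652.2 383.6   0. ] [653.  376.7   0. ]
decoyblade [284.7 277.9  40.8] 1.2230947208671004 [286.1 271.5  30. ] [288.4 283.1  30. ]
```

```bash
python3 - <<'E'
import cv2
a=cv2.imread('pics/top0.png'); cv2.imwrite('pics/top0c.png',cv2.resize(a[130:300,160:320],None,fx=4.7,fy=3.5*1.0,interpolation=cv2.INTER_CUBIC)[:600,:800])
b=cv2.imread('pics/side0.png'); cv2.imwrite('pics/side0c.png',cv2.resize(b[150:310,170:290],None,fx=3.7,fy=3.7,interpolation=cv2.INTER_CUBIC))
E
```

```text
(no output)
```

View pics/top0c.png

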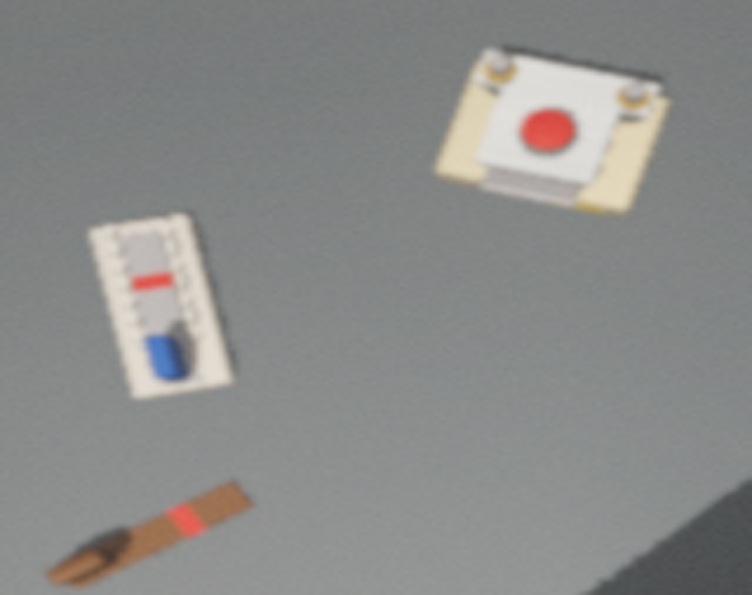

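View pics/side0c.png

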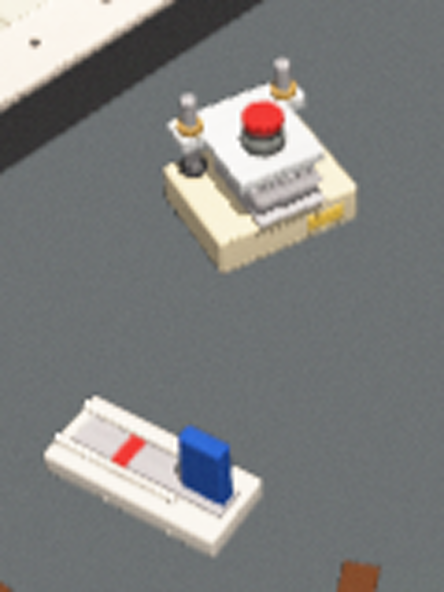

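```bash
python3 - <<'E'
from h import *
from scipy.spatial.transform import Rotation as Rn
np.set_printoptions(precision=3,suppress=True)
print(Rn.from_euler('xyz',[-90.73854693,  89.89891062, 106.0361101],degrees=True).as_matrix())
px=lambda x,y:(160+x/4.7,130+y/3.5)
def ang(a,b,z,cam=T,p=px):
    A=onz(cam,p(*a),z);B=onz(cam,p(*b),z);d=B-A;print(A,B,np.degrees(np.arctan2(d[1],d[0])))
ang((630,212),(437,172),36)   # front edge -> minus 90 => yaw
ang((630,212),(668,95),36)
ang((437,172),(480,65),36)
ang((133,397),(90,230),20); ang((232,382),(188,215),20)
ang((240,490),(60,578),4)
E
```

```text
[[-0.     0.289 -0.957]
 [ 0.002 -0.957 -0.289]
 [-1.    -0.002 -0.   ]]
[559.164 -48.597  36.   ] [593.2    65.136  36.   ] 73.33987400124305
[559.164 -48.597  36.   ] [653.447 -73.1    36.   ] -14.568055482402375
[593.2    65.136  36.   ] [679.776  38.573  36.   ] -17.05689729624428
[418.004 247.23   20.   ] [552.235 273.532  20.   ] 11.086572195886434
[428.972 188.759  20.   ] [563.46  215.031  20.   ] 11.053085555538711
[343.849 186.103   4.   ] [276.281 292.355   4.   ] 122.45297830559882
```

play_rows:
  motion:
    - [0.012,0.016,0,-0.03,1]
    - [0.036,0.047,0,-0.07,1]
    - [0.06,0.078,0,-0.11,1]
    - [0.084,0.11,0,-0.15,1]
    - [0.108,0.141,0,-0.19,1]
    - [0.132,0.173,0,-0.23,1]
    - [0.156,0.204,0,-0.27,1]
    - [0.18,0.235,0,-0.31,1]

```text
time_s: 2.17
ee_pos: [346.8, -313.9, 214.2]
ee_rot: [138.3, 90.0, -42.8]
force: [1.2, 0.1, 0.1]
gripper_width: 91.1
```

play_rows:
  motion:
    - [0.024,0.032,0,-0.04,1]
    - [0.05,0.065,0,-0.08,1]
    - [0.076,0.099,0,-0.12,1]
    - [0.102,0.133,0,-0.16,1]
    - [0.128,0.167,0,-0.2,1]
    - [0.154,0.201,0,-0.24,1]
    - [0.18,0.235,0,-0.26,1]
    - [0.2,0.262,0,-0.27,1]

```text
time_s: 2.83
ee_pos: [547.1, -51.4, 214.1]
ee_rot: [179.5, 90.0, -17.0]
force: [0.5, -1.0, 0.4]
gripper_width: 91.0
```

play_rows:
  motion:
    - [0.022,0.029,0,0,1]
    - [0.037,0.049,0,0,1]
    - [0.044,0.058,0,0,1]
    - [0.044,0.058,0,0,1]
    - [0.044,0.058,0,0,1]
    - [0.044,0.058,0,0,1]
    - [0.044,0.058,0,0,1]
    - [0.044,0.058,0,0,1]

```text
time_s: 3.5
ee_pos: [589.3, 3.2, 214.3]
ee_rot: [109.1, 90.0, -87.5]
force: [0.2, 0.7, 0.1]
gripper_width: 91.0
```

```bash
cat >> h.py <<'E'
from scipy.spatial.transform import Rotation as Rn
def wcam(st,f):
    M=np.eye(4);M[:3,:3]=Rn.from_euler('xyz',st['ee_rot'],degrees=True).as_matrix();M[:3,3]=st['ee_pos']
    W=np.linalg.inv(M@f['tool_from_camera'])
    return dict(f=f['fx'],cx=f['cx'],cy=f['cy'],r=cv2.Rodrigues(W[:3,:3])[0][:,0],t=W[:3,3])
E
python3 - <<'E'
from h import *
from workcell import sensors, grab_frame, finder
import pickle
st=sensors.state(); f=grab_frame("wrist"); cv2.imwrite("pics/w1.png",f["img"])
c=wcam(st,f); pickle.dump((st,c),open('w1.pkl','wb'))
np.set_printoptions(precision=2,suppress=True)
print(st['time_s'],st['ee_pos'],st['ee_rot'],st['qpos'],st['force'])
for l,z in [("mouth",48),("plunger_top",108),("coater",0)]:
    for d in finder.spot_point(f,l)[:2]: print(l,d['point'],d['conf'],onz(c,d['point'],z))
E
```

```text
3.5 [589.3    3.17 214.29] [109.09  89.98 -87.47] [ -0.8   19.6   87.68  -0.02  72.73 105.76] [0.22 0.67 0.14]
mouth [277.8, 210.9] 0.84 [573.72   9.97  48.  ]
plunger_top [271.6, 181.4] 0.83 [616.9    2.12 108.  ]
coater [274.2, 164.3] 0.76 [615.23   2.2    0.  ]
```

View pics/w1.png

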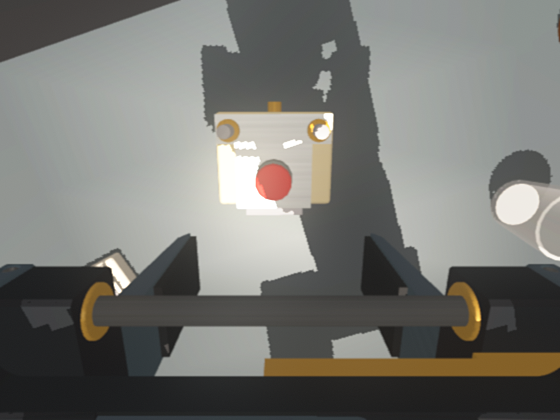

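```bash
python3 - <<'E'
from h import *
import pickle
st,c=pickle.load(open('w1.pkl','rb'))
R=Rn.from_euler('xyz',st['ee_rot'],degrees=True).as_matrix(); print(R.round(3), np.degrees(np.arctan2(-R[1,2],-R[0,2])))
a=cv2.imread('pics/w1.png')[95:225,205:345]
cv2.imwrite('pics/w1c.png',cv2.resize(a,None,fx=4.5,fy=4.5,interpolation=cv2.INTER_CUBIC))
E
```

```text
[[ 0.    -0.285 -0.959]
 [-0.    -0.959  0.285]
 [-1.     0.    -0.   ]] -16.55810901652499
```

View pics/w1c.png

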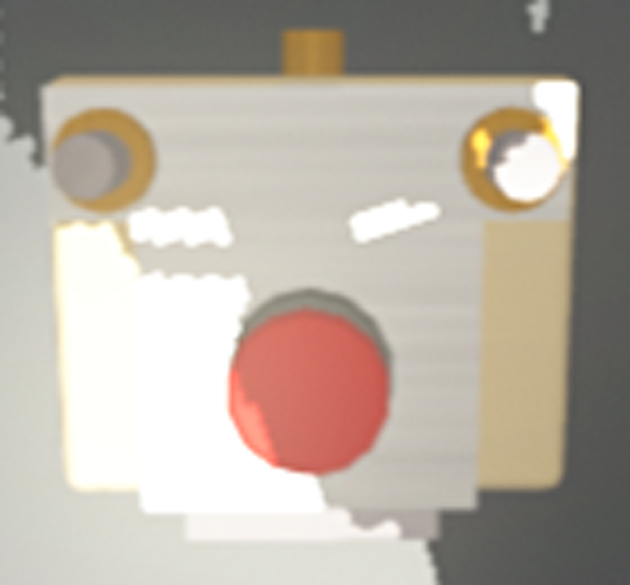

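```bash
python3 - <<'E'
from h import *
import pickle
np.set_printoptions(precision=1,suppress=True)
st,c=pickle.load(open('w1.pkl','rb'))
y=np.radians(-16.56);X=np.array([np.cos(y),np.sin(y)]);Y=np.array([-X[1],X[0]])
px=lambda x,y:(205+x/4.5,95+y/4.5)
for n,p,z in [("baseL",(64,489),36),("baseR",(565,489),36),("lowL",(186,541),46),("lowR",(440,541),46),("lowL",(186,541),56),("lowR",(440,541),56),("upL",(140,510),80),("upR",(477,510),80),("pl",(309,390),108),("pl_l",(230,390),108),("pl_r",(389,390),108)]:
    w=onz(c,px(*p),z)[:2]; print(n,z,w,w@X,w@Y)
for w in [(573.7,10),(571,7),(616.9,2.1),(619.3,4.8)]: print(np.array(w)@X,np.array(w)@Y)
E
```

```text
baseL 36 [596.3  69.6] 551.7265621973547 236.6471522976249
baseR 36 [561.9 -46.1] 551.716852534843 115.95147189488858
lowL 46 [578.1  43.6] 541.6992744253171 206.58058980221153
lowR 46 [561.  -13.9] 541.6939449819681 146.52698662202914
lowL 56 [580.8  41.7] 544.7825288798625 205.5280945559468
lowR 56 [564.1 -14.1] 544.7773560524411 147.23928183264687
upL 80 [596.4  44.4] 559.0441789262183 212.5349853802413
upR 80 [576.1 -23.9] 559.0382071829489 141.2543751067859
pl 108 [616.2   0.5] 590.4809465161096 176.11148708099924
pl_l 108 [620.4  14.7] 590.4819122629204 190.9446164672304
pl_r 108 [611.9 -13.9] 590.4799685213932 161.0902392699498
547.0537577345689 173.10076876919908
545.3208066916318 169.45565139347798
590.7135511936322 177.84127877466474
592.2444514786049 181.1133338349396
```

play_rows:
  motion:
    - [0.014,-0.001,-0.01,0,0]
    - [0.027,-0.0015,-0.02,0,0]
    - [0.027,-0.0015,-0.04,0,0]
    - [0.027,-0.0015,-0.06,0,0]
    - [0.027,-0.0015,-0.08,0,0]
    - [0.027,-0.0015,-0.092,0,0]
    - [0.027,-0.0015,-0.097,0,0]
    - [0.027,-0.0015,-0.097,0,0]

```text
time_s: 4.37
ee_pos: [616.2, 2.9, 115.7]
ee_rot: [18.0, 89.8, -178.4]
force: [-0.3, -0.0, -0.2]
gripper_width: 40.8
```

play_rows:
  motion:
    - [0,0,0,0,0]
    - [0,0,0,0,0]
    - [0,0,0,0,0]
    - [0,0,0,0,0]
    - [0,0,0,0,0]
    - [0,0,-0.004,0,0]
    - [0,0,-0.01,0,0]
    - [0,0,-0.014,0,0]

```text
time_s: 5.03
ee_pos: [617.6, 3.0, 103.3]
ee_rot: [-166.7, 89.9, -3.2]
force: [-0.4, 0.3, 6.5]
gripper_width: 0.5
```

play_rows:
  motion:
    - [0,0,-0.002,0,0]
    - [0,0,-0.004,0,0]
    - [0,0,-0.006,0,0]
    - [0,0,-0.008,0,0]
    - [0,0,-0.009,0,0]
    - [0,0,-0.01,0,0]
    - [0,0,-0.01,0,0]
    - [0,0,-0.01,0,0]

```text
time_s: 5.7
ee_pos: [617.7, 3.0, 94.6]
ee_rot: [-165.7, 89.9, -2.1]
force: [-1.9, 0.3, 11.2]
gripper_width: 0.3
```

play_rows:
  motion:
    - [0,0,-0.002,0,0]
    - [0,0,-0.003,0,0]
    - [0,0,-0.004,0,0]
    - [0,0,-0.005,0,0]
    - [0,0,-0.005,0,0]
    - [0,0,-0.005,0,0]
    - [0,0,-0.005,0,0]
    - [0,0,-0.005,0,0]

```text
time_s: 6.37
ee_pos: [617.8, 3.0, 93.4]
ee_rot: [-164.6, 89.7, -1.0]
force: [-7.6, 0.4, 27.9]
gripper_width: 0.4
```

play_rows:
  motion:
    - [0,0,0.01,0,0]
    - [0,0,0.035,0,0]
    - [0,0,0.07,0.03,0.3]
    - [-0.015,0.02,0.1,0.08,0.6]
    - [-0.035,0.046,0.102,0.14,1]
    - [-0.057,0.075,0.102,0.2,1]
    - [-0.08,0.105,0.102,0.26,1]
    - [-0.103,0.135,0.102,0.33,1]

```text
time_s: 7.03
ee_pos: [512.6, 138.8, 189.5]
ee_rot: [5.9, 90.0, -171.5]
force: [0.1, 0.5, -0.2]
gripper_width: 37.5
```

play_rows:
  motion:
    - [-0.022,0.029,0,0.05,1]
    - [-0.045,0.058,0,0.1,1]
    - [-0.06,0.078,0,0.14,1]
    - [-0.067,0.088,0,0.152,1]
    - [-0.067,0.088,0,0.152,1]
    - [-0.067,0.088,0,0.152,1]
    - [-0.067,0.088,0,0.152,1]
    - [-0.067,0.088,0,0.152,1]

```text
time_s: 7.7
ee_pos: [447.9, 225.0, 189.8]
ee_rot: [92.4, 90.0, -76.5]
force: [0.1, -0.4, 0.4]
gripper_width: 89.6
```

```bash
python3 - <<'E'
from h import *
from workcell import sensors, grab_frame, finder
import pickle
st=sensors.state(); f=grab_frame("wrist"); cv2.imwrite("pics/w2.png",f["img"])
c=wcam(st,f); pickle.dump((st,c),open('w2.pkl','wb'))
np.set_printoptions(precision=2,suppress=True)
R=Rn.from_euler('xyz',st['ee_rot'],degrees=True).as_matrix(); print(R.round(3), np.degrees(np.arctan2(-R[1,2],-R[0,2])))
print(st['time_s'],st['ee_pos'],st['qpos'],st['force'])
for l,z in [("gauge_grip",54),("gauge_tip",22),("rest",0)]:
    for d in finder.spot_point(f,l)[:2]: print(l,d['point'],d['conf'],onz(c,d['point'],z))
f=grab_frame("side"); cv2.imwrite("pics/s2.png",cv2.resize(f["img"][150:310,170:290],None,fx=3.7,fy=3.7,interpolation=cv2.INTER_CUBIC))
E
```

```text
[[ 0.    0.19 -0.98]
 [-0.   -0.98 -0.19]
 [-1.    0.   -0.  ]] 11.049632411551636
7.7 [447.87 224.97 189.77] [ 25.38  12.71 101.22  -0.04  66.08 104.34] [ 0.1  -0.41  0.39]
gauge_grip [208.8, 323.9] 0.9 [302.36 272.55  54.  ]
gauge_grip [277.3, 200.8] 0.66 [449.32 226.6   54.  ]
gauge_tip [297.6, 279.5] 0.73 [355.49 185.47  22.  ]
gauge_tip [278.1, 84.5] 0.57 [553.5  246.16  22.  ]
rest [281.8, 146.9] 0.89 [494.59 230.87   0.  ]
rest [131.9, 107.2] 0.55 [504.61 390.52   0.  ]
```

View pics/w2.png

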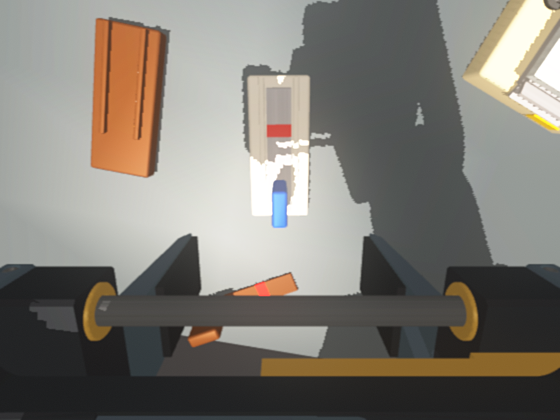

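View pics/s2.png

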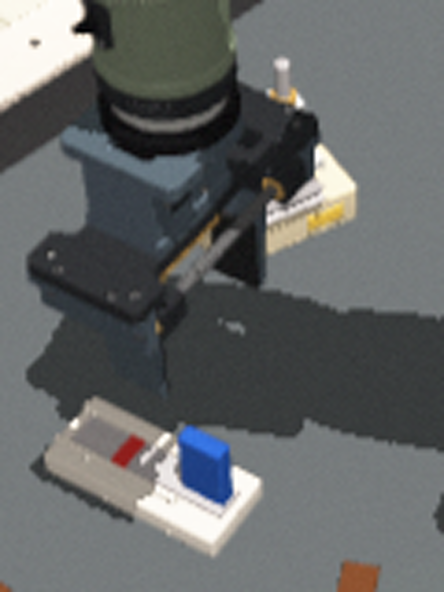

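```bash
python3 - <<'E'
import cv2
a=cv2.imread('pics/w2.png')[65:235,235:325]
cv2.imwrite('pics/w2c.png',cv2.resize(a,None,fx=3.5,fy=3.5,interpolation=cv2.INTER_CUBIC))
E
```

```text
(no output)
```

View pics/w2c.png

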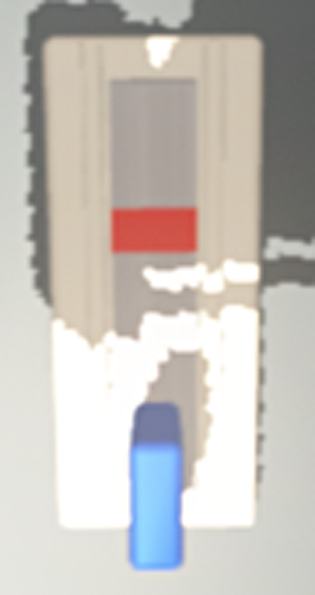

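```bash
python3 - <<'E'
from h import *
import pickle
np.set_printoptions(precision=1,suppress=True)
st,c=pickle.load(open('w2.pkl','rb'))
y=np.radians(11.05);X=np.array([np.cos(y),np.sin(y)]);Y=np.array([-X[1],X[0]])
px=lambda x,y:(235+x/3.5,65+y/3.5)
t=st['ee_pos'][:2]
print("tcp",t,t@X,t@Y)
for n,p,z in [("tip",(153.5,79),24),("bandL",(110,230),24),("bandR",(197,230),24),("bandtop",(154,208),24),("bandbot",(154,252),24),("gripF",(157.5,443),80),("gripB",(156.5,570),80),("gL",(131,520),80),("gR",(183,520),80),("rl",(43,40),20),("rl2",(60,525),20),("rr",(262,40),20),("rr2",(255,525),20)]:
    w=onz(c,px(*p),z)[:2]; print(n,z,w,w@X,w@Y)
E
```

```text
tcp [447.9 225. ] 482.6846112951086 134.9600137329543
tip 24 [550.8 244.9] 587.5372658542722 134.78808521402732
bandL 24 [509.4 249.3] 547.7011185186096 147.04082823738142
bandR 24 [514.  225.3] 547.6995353914425 122.62162888231084
bandtop 24 [517.6 238.3] 553.6799980246747 134.6851738512032
bandbot 24 [505.8 236. ] 541.6582792798588 134.6967506287662
gripF 80 [464.6 227. ] 499.44764590067206 133.70918228517206
gripB 80 [432.  220.9] 466.315890509249 133.96754962193052
gL 80 [443.8 229.7] 479.61466768192963 140.37167575072564
gR 80 [446.3 216.9] 479.6134931762179 127.30255781454393
rl 20 [555.1 276.3] 597.7707169589738 164.82707967353954
rl2 20 [420.  248.6] 459.8497006047149 163.47920567078586
rr 20 [566.5 217.9] 597.7677282936646 105.29694468720353
rr2 20 [431.4 190.2] 459.84432392092907 103.95832594726167
```

play_rows:
  motion:
    - [0,-0.0007,-0.02,0,0.8]
    - [0,-0.0007,-0.05,0,0.6]
    - [0,-0.0007,-0.08,0,0.5]
    - [0,-0.0007,-0.11,0,0.5]
    - [0,-0.0007,-0.135,0,0.5]
    - [0,-0.0007,-0.15,0,0.5]
    - [0,-0.0007,-0.155,0,0.5]
    - [0,-0.0007,-0.155,0,0.5]

```text
time_s: 8.62
ee_pos: [446.4, 224.8, 33.9]
ee_rot: [16.6, 89.8, -152.3]
force: [-0.3, -0.2, 0.6]
gripper_width: 45.9
```

play_rows:
  motion:
    - [0,0,0,0,0.3]
    - [0,0,0,0,0.2]
    - [0,0,0,0,0]
    - [0,0,0,0,0]
    - [0,0,0,0,0]
    - [0,0,0,0,0]
    - [0,0,0,0,0]
    - [0,0,0,0,0]
  squeeze: 40

```text
time_s: 9.28
ee_pos: [447.3, 225.5, 35.6]
ee_rot: [-168.8, 89.9, 22.4]
force: [-0.7, -0.6, 6.2]
gripper_width: 13.6
```

play_rows:
  motion:
    - [0,0,0,0,0]
    - [0,0,0,0,0]
    - [0,0,0,0,0]
    - [0,0,0,0,0]
    - [0,0,0,0,0]
    - [0,0,0,0,0]
    - [0,0,0,0,0]
    - [0,0,0,0,0]

```text
time_s: 9.95
ee_pos: [447.3, 225.4, 35.6]
ee_rot: [-170.1, 89.9, 21.0]
force: [-0.5, -0.2, 5.8]
gripper_width: 13.6
```

play_rows:
  motion:
    - [0,0,0.005,0,0]
    - [0,0,0.015,0,0]
    - [0,0,0.03,0,0]
    - [0,0,0.043,0,0]
    - [0,0,0.045,0,0]
    - [0,0,0.045,0,0]
    - [0,0,0.045,0,0]
    - [0,0,0.045,0,0]

```text
time_s: 10.62
ee_pos: [446.3, 225.0, 79.3]
ee_rot: [16.4, 89.9, -152.4]
force: [0.1, -0.5, -0.8]
gripper_width: 13.7
```

play_rows:
  motion:
    - [0,-0.01,0,-0.03,0]
    - [0.001,-0.035,0,-0.09,0]
    - [0.002,-0.06,0,-0.16,0]
    - [0.003,-0.085,0,-0.23,0]
    - [0.003,-0.11,0,-0.3,0]
    - [0.004,-0.135,0,-0.37,0]
    - [0.004,-0.16,0,-0.44,0]
    - [0.004,-0.175,0,-0.482,0]

```text
time_s: 11.28
ee_pos: [450.0, 47.6, 79.4]
ee_rot: [46.2, 89.9, -150.6]
force: [-0.0, 0.5, -1.2]
gripper_width: 13.8
```

play_rows:
  motion:
    - [0,0,-0.006,0,0]
    - [0,0,-0.012,0,0]
    - [0,0,-0.016,0,0]
    - [0,0,-0.018,0,0]
    - [0,0,-0.018,0,0]
    - [0,0,-0.018,0,0]
    - [0,0,-0.018,0,0]
    - [0,0,-0.018,0,0]

```text
time_s: 11.95
ee_pos: [451.2, 50.6, 62.1]
ee_rot: [-168.3, 90.0, -4.8]
force: [-0.5, 0.3, -0.9]
gripper_width: 14.1
```

```bash
python3 - <<'E'
from h import *
from workcell import sensors, grab_frame, finder
import pickle
st=sensors.state(); f=grab_frame("wrist"); cv2.imwrite("pics/w3.png",f["img"])
c=wcam(st,f); pickle.dump((st,c),open('w3.pkl','wb'))
np.set_printoptions(precision=2,suppress=True)
R=Rn.from_euler('xyz',st['ee_rot'],degrees=True).as_matrix(); print(R.round(4), np.degrees(np.arctan2(-R[1,2],-R[0,2])))
print(st['time_s'],st['ee_pos'],st['qpos'],st['force'])
for l,z in [("gauge_tip",48),("mouth",48)]:
    for d in finder.spot_point(f,l)[:2]: print(l,d['point'],d['conf'],onz(c,d['point'],z))
f=grab_frame("side"); cv2.imwrite("pics/s3f.png",f["img"]);cv2.imwrite("pics/s3.png",cv2.resize(f["img"][170:280,200:300],None,fx=5,fy=5,interpolation=cv2.INTER_CUBIC))
for l,z in [("gauge_tip",48),("mouth",48)]:
    for d in finder.spot_point(f,l)[:2]: print(l,d['point'],d['conf'],onz(S,d['point'],z))
E
```

```text
[[ 0.   -0.28 -0.96]
 [-0.   -0.96  0.28]
 [-1.   -0.   -0.  ]] -16.410634753916597
11.95 [451.16  50.63  62.13] [  4.95  16.92 117.26  -0.01  45.79 111.37] [-0.5   0.31 -0.9 ]
gauge_tip [278.2, 63.4] 0.74 [553.76  21.12  48.  ]
mouth [282.1, 10.3] 0.64 [576.35  12.42  48.  ]
gauge_tip [266.2, 300.9] 0.57 [325.42 209.99  48.  ]
gauge_tip [254.0, 209.5] 0.54 [550.69  16.55  48.  ]
mouth [251.1, 204.9] 0.55 [568.7    9.33  48.  ]
```

View pics/w3.png

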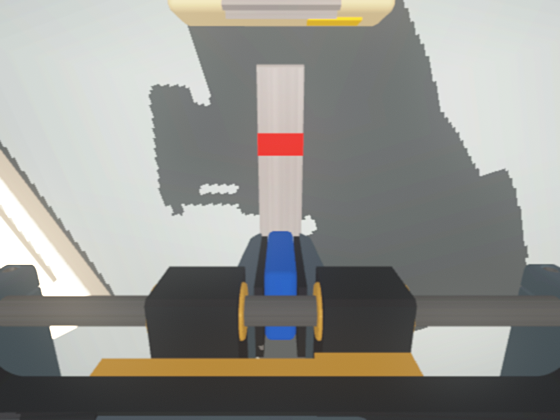

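View pics/s3.png

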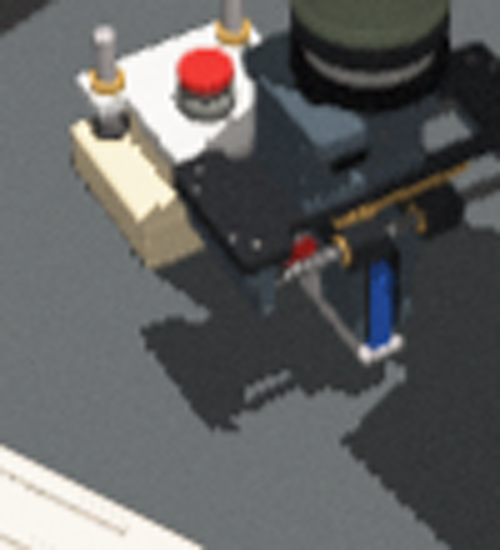

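play_rows:
  motion:
    - [0.004,-0.0015,-0.0004,0,0]
    - [0.012,-0.004,-0.0004,0,0]
    - [0.02,-0.0066,-0.0004,0,0]
    - [0.026,-0.0084,-0.0004,0,0]
    - [0.031,-0.0099,-0.0004,0,0]
    - [0.036,-0.0114,-0.0004,0,0]
    - [0.04,-0.0126,-0.0004,0,0]
    - [0.043,-0.0135,-0.0004,0,0]

```text
time_s: 12.92
ee_pos: [492.6, 36.7, 61.1]
ee_rot: [14.2, 89.8, 177.7]
force: [-4.0, 1.0, 2.1]
gripper_width: 13.5
```

```bash
python3 - <<'E'
from h import *
from workcell import sensors, grab_frame, finder
st=sensors.state(); f=grab_frame("wrist"); cv2.imwrite("pics/w4.png",f["img"])
np.set_printoptions(precision=2,suppress=True)
print(st['time_s'],st['ee_pos'],st['force'],st['torque'],st['gripper_width'])
st=sensors.state();print(st['time_s'],st['ee_pos'],st['force'],st['torque'])
E
```

```text
12.9167 [492.62  36.69  61.09] [-4.03  0.96  2.05] [0.27 0.71 0.02] 13.490624918134692
12.9667 [493.56  36.55  61.22] [-3.9  -0.69  1.42] [ 0.15  0.69 -0.06]
```

View pics/w4.png

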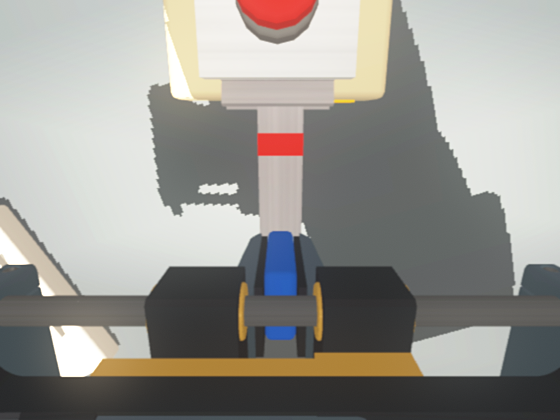

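play_rows:
  motion:
    - [0.001,-0.0003,0.0004,0,0]
    - [0.004,-0.0012,0.001,0,0]
    - [0.008,-0.0024,0.001,0,0]
    - [0.012,-0.0036,0.001,0,0]
    - [0.016,-0.0048,0.001,0,0]
    - [0.019,-0.0057,0.001,0,0]
    - [0.0205,-0.0061,0.001,0,0]
    - [0.0205,-0.0061,0.001,0,0]

```text
time_s: 13.63
ee_pos: [514.9, 30.5, 62.4]
ee_rot: [146.1, 90.0, -50.4]
force: [-3.0, 1.5, -2.7]
gripper_width: 14.1
```

```bash
python3 - <<'E'
from h import *
from workcell import sensors, grab_frame, finder
st=sensors.state(); f=grab_frame("wrist"); cv2.imwrite("pics/w5.png",f["img"])
g=grab_frame("side"); cv2.imwrite("pics/s5.png",cv2.resize(g["img"][150:280,200:300],None,fx=4.5,fy=4.5,interpolation=cv2.INTER_CUBIC))
np.set_printoptions(precision=2,suppress=True)
print(st['time_s'],st['ee_pos'],st['force'],st['torque'],st['gripper_width'])
st=sensors.state();print(st['time_s'],st['ee_pos'],st['force'],st['torque'])
R=Rn.from_euler('xyz',st['ee_rot'],degrees=True).as_matrix(); print(R.round(4), np.degrees(np.arctan2(-R[1,2],-R[0,2])))
E
```

```text
13.6333 [514.93  30.45  62.41] [-3.02  1.51 -2.66] [ 0.14  0.72 -0.06] 14.138455802035242
13.7333 [514.89  30.49  62.52] [-2.49 -0.3  -0.92] [ 0.09  0.7  -0.11]
[[ 0.   -0.28 -0.96]
 [-0.   -0.96  0.28]
 [-1.    0.   -0.  ]] -16.45450693969379
```

View pics/w5.png

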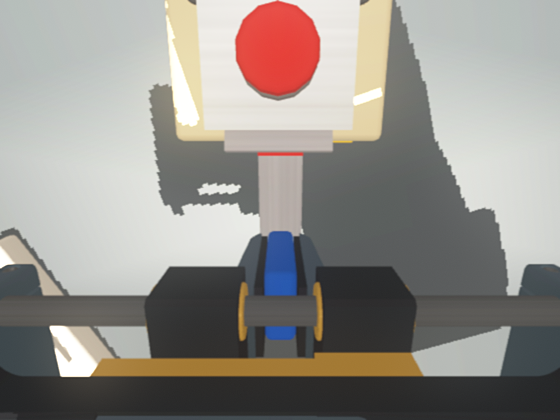

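View pics/s5.png

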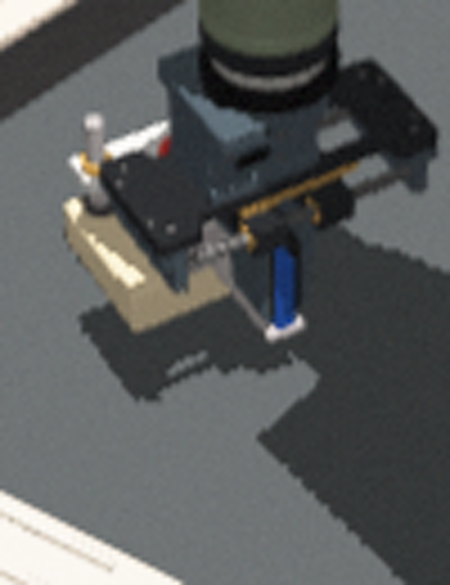

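play_rows:
  motion:
    - [0,0,0,0,0]
    - [0,0,0,0,0]
    - [0,0,0,0,0]
    - [0,0,0,0,0]
    - [0,0,0,0,0]
    - [0,0,0,0,0]
    - [0,0,0,0,0]
    - [0,0,0,0,0]

```text
time_s: 14.4
ee_pos: [514.9, 30.5, 62.7]
ee_rot: [179.1, 89.9, -17.4]
force: [-0.5, -0.9, -3.9]
gripper_width: 13.6
```

```bash
python3 - <<'E'
from h import *
from workcell import sensors, grab_frame, finder
np.set_printoptions(precision=2,suppress=True)
F=[]
for i in range(6):
    st=sensors.state();F.append(np.r_[st['force'],st['torque'],st['ee_pos']]); f=grab_frame("top")
print(np.mean(F,0),np.std(F,0),st['time_s'],st['gripper_width'])
cv2.imwrite("pics/t6.png",cv2.resize(f["img"][120:300,130:430],None,fx=2.6,fy=2.6))
E
```

```text
[ -0.35  -1.76  -3.24  -0.25   0.27  -0.15 514.89  30.53  62.7 ] [0.36 0.46 0.33 0.05 0.07 0.03 0.01 0.01 0.01] 14.65 14.099632444823438
```

View pics/t6.png

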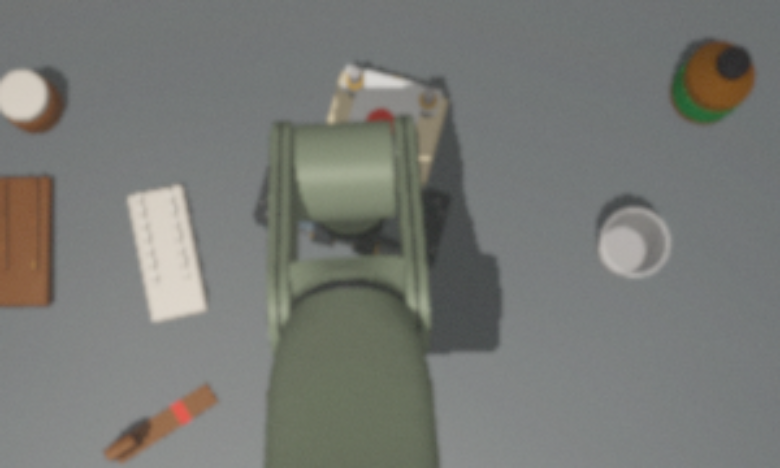

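play_rows:
  motion:
    - [0,0,-0.0004,0,0]
    - [0,0,-0.0009,0,0]
    - [0,0,-0.0009,0,0]
    - [0,0,-0.0009,0,0]
    - [0,0,-0.0009,0,0]
    - [0,0,-0.0009,0,0]
    - [0,0,-0.0009,0,0]
    - [0,0,-0.0009,0,0]

```text
time_s: 15.37
ee_pos: [514.9, 30.6, 61.8]
ee_rot: [-177.1, 89.9, -13.6]
force: [1.4, -2.7, -0.3]
gripper_width: 13.9
```

```bash
python3 - <<'E'
from h import *
from workcell import sensors, grab_frame, finder
np.set_printoptions(precision=2,suppress=True)
F=[]
for i in range(6):
    st=sensors.state();F.append(np.r_[st['force'],st['torque'],st['ee_pos']]); f=grab_frame("wrist")
print(np.mean(F,0),np.std(F,0),st['time_s'],st['gripper_width'])
cv2.imwrite("pics/w6.png",f["img"])
E
```

```text
[  1.47  -3.15  -0.84  -0.59  -0.15  -0.23 514.87  30.57  61.81] [0.74 0.6  0.76 0.02 0.04 0.04 0.02 0.01 0.02] 15.6167 13.668284763950192
```

View pics/w6.png

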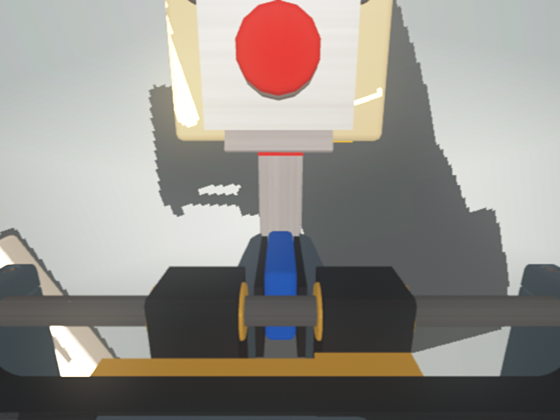

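```bash
python3 - <<'E'
from workcell import sensors, job_done
print(job_done()); s=sensors.state(); print(s['time_s'],s['ee_pos'],s['force'],s['gripper_width'])
E
```

```text
the job is handed in; nothing more can be done
None
the job is handed in; nothing more can be done
```

I pressed the plunger to its stop, then took the gauge blade by its blue grip and slid it level into the gap. I handed the job in at about 15.6 s, still holding the blade with a 40 N squeeze setting. `job_done` gives no verdict, and no reading came back after hand-in, so the last second itself is unchecked.

- **Plunger:** it stopped at 93.4 mm with 28 N on the tool, against a computed stop height of 93 mm. The later wrist pictures show the head free again.
- **Blade depth:** the tip is about 41 mm past the mouth by position, or about 44 mm judging by the red band at the shoe's edge. The two disagree slightly, but both are within 29 to 51 mm. Only a thin strip of the band still shows.
- **Direction:** by my measurements the blade is within about 1 mm of the middle line and 0.2 degrees of the mouth's direction.
- **Height:** at first the vertical force showed the blade slightly low, then slightly high after I raised it. I lowered it 0.9 mm. The final vertical force was -0.8 N, about what the hanging blade alone read (-0.9 N), so shoe and lower plate press about equally. I could not measure each side's force directly.
- **Not settled:** the sideways force drifted to about 1.5 N in x and -3 N in y while holding still. The tool position stayed within 0.1 mm and the grip did not slip in the pictures.
- **Other objects:** the last top view showed the beaker, bottle, jar and brown look-alikes apparently undisturbed.

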